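Clamp the power board in the circuit-board holder

TASK

Lay the green board with the aluminium heat sink flat on the two white support strips of the board holder, its long side running from jaw to jaw, and let go of it. Then press the red thumb tab of the sliding jaw's brake lever down so that its yellow tail tips up and the brake shoe leaves the rail and, keeping it pressed, slide the jaw up until the board is gripped between both jaws with a light, firm pressure of about 8 N, without crushing it or forcing the lever; let the lever spring back so that the brake holds the jaw, and leave everything else on the bench where it is.

Things in the scene. Friction and masses are not known exactly. Their poses are not given: they have to be found in the camera images.
- holder: board holder, fixed to the bench, place and yaw differ. Origin: on the underside of its grey base plate. x: along the rail from the sliding jaw to the far jaw, z up. Plate 92 mm wide, x -195 to +120 mm; aluminium rail on the centre line, 24 wide, top at z 22. The far jaw, fixed on the rail by a thumbscrew, is not measured: its gripping face stands anywhere from x +62 to +84 mm, square to the rail.
- rest (a point): point on the holder's centre line, level with the top of its two white support strips, 40 mm above the holder's origin. The strips are 6 mm wide, centred 34 mm to either side, and run along x from -80 to +90 mm. A board laid with its centre within 6 mm of this point always fits between the open jaws.
- sliding_jaw: dark steel sliding jaw, axes as the holder's. Origin: centre of its black rubber gripping face (64 mm wide), level with the top of the strips. Both jaws have a groove for the board's edge: a lip overhangs it by 4 mm, its underside 5 mm above the strips; jaw heads end 17 mm above the strips. The rubber pad is sprung: 1 mm for each 4 N of clamping, 4 mm in all.
- jaw_back (a point): centre of the flat back face of the sliding jaw's steel post, 24 mm behind its gripping face, 10 mm above the strips' level. Face 44 mm wide, from the tab up to 30 mm above the strips: a finger pressing the tab pushes the jaw along by this face. With the brake off the jaw slides with about 1.5 N of friction (more if rubbed); the brake holds 25 N or more.
- jaw_slide (a joint): travel of the sliding jaw along the rail towards the far jaw, m. At 0 its gripping face is at holder x = -80; it starts between 0 and 0.020 and can reach 0.090.
- brake_lever (a joint): brake lever angle, rad: -0.03 to 0 = up, its shoe spring-pressed on the rail; 0.20 = pressed to its stop. The shoe is clear of the rail from 0.03 on. It pivots on a pin 76 mm behind the gripping face, 24 mm over the holder's underside. Pressed at the tab's centre it starts to move at about 9 N and takes about 12 N at the stop.
- lever_tab (a point): centre of the top of the lever's red thumb tab, 40 mm wide (across), 30 mm long (along the rail), 34 mm in front of the pin, 42 mm behind the gripping face. Its top is 2 mm below the strips' level (the strips leave 62 mm between them) and goes down 7 mm. Its front edge is 3 mm behind the back face of the jaw's post.
- lever_tail (a point): end of the yellow tail of the lever, 40 mm behind the pin; it tips up by about 8 mm when the tab is pressed.
- board: green circuit board, 100 (x) by 80 (y) by 2.4 mm, about 0.16 kg, lying flat on the mat. Origin: centre of its underside, z up. Amid it an aluminium heat sink, 40 (x) by 28 mm (y), up to z = 30.4 mm: grip it across its 28 mm. The board is bare beside the heat sink's long faces; other parts, up to 17 mm high, stand only beyond 25 mm from the centre in x.
- spare_board: bystander: smaller blue circuit board, 70 by 50 mm, lying flat; origin: centre of its underside
- spray_can: bystander: upright silver spray can with a red cap, 56 mm across, 170 mm high; origin: centre of its underside
- solder_reel: bystander: upright reel of solder with blue flanges, 60 mm across, 40 mm high; origin: centre of its underside
- screwdriver: bystander: screwdriver with a yellow handle, lying; origin on its underside
- flux_jar: bystander: small amber jar with a black lid, 44 mm across, 50 mm high; origin: centre of its underside
- meter: bystander: dark hand-held meter, 150 by 76 by 40 mm, lying flat; origin: centre of its underside
There are look-alikes about, which are no part of the job. Of the things that look like the board, take the one that is farthest to the robot's left at the start.

How it is judged:
By the outcome, as a careful person would: the job done as asked, in the order asked, and still so for the second after the job is handed in, with the robot touching nothing.
It also fails if it takes over 58 s, if anything falls off the work surface, if the arm or the gripper's body presses on something with over 40 N, if the wrist force passes 120 N, or if a joint passes its speed limit or range.

ROBOT

A 6-joint arm with a two-finger parallel gripper is mounted at the origin on the work surface. World frame = base frame: x ahead of the robot, y to its left, z up, the work surface at z = 0. Lengths are in mm, angles in degrees, forces in N, time in s.
With the tool pointing down it reaches from about 300 to 850 mm from the base axis. Payload 4.2 kg.
Tool frame: the origin (TCP) lies at the very end of the fingers, on their centre line; the grasp point (between the pads) lies 19 mm behind it; z points along the fingers, y is the direction in which the jaws open and shut (so a half turn about z gives the same grasp; the last joint's range is limited). The gripper opens to 91 mm and grips with 3 to 60 N. Pads are 32 mm wide; open, the fingers measure 118 mm over their backs; the gripper's body (76 mm by 178 mm) begins 60 mm behind the grasp point.
Start: joints at [72.938, 18.312, 89.639, -0, 72.044, -1.146], TCP at [157.69, 552.971, 213.976] pointing down, gripper open.
Joint ranges: [-177.97, 177.97], [-48.28, 115.42], [12.27, 149.76], [-77.06, 257.06], [2.81, 150.46], [-146.56, 146.56]. Speed limits (degrees/s): [147.25, 147.25, 180, 180, 180, 180].

INTERFACE

Orientations are given as [roll, pitch, yaw] about the fixed x, y, z axes, in that order (R = Rz(yaw) Ry(pitch) Rx(roll)).
In Python, from workcell import telemetry, grab_frame, job gives the robot as it stands.
- The arm moves only by the tool drive_tool, never from a script. Its argument "moves" is a list of rows, each an object of numbers: "claw": the closure, from -1 (fully open) to 1 (shut); "dx", "dy", "dz": the shift along the tool's x, y, z in units of 20 mm (1.0 is 20 mm); "yaw": the turn about the tool's z in units of 0.15 rad (1.0 is 0.15 rad). In form: [{"claw": .., "dx": .., "dy": .., "dz": .., "yaw": ..}, ...]. A call has 1 to 5 rows; each row shifts and turns the pose as measured when the row begins, along the tool's axes as they then stand; what a row does not reach is not made up. A row lasts 1/8 s, in which the tool goes at most 62.5 mm and 10.7 degrees, less where a joint would pass 70% of its speed; a pose out of reach is approached as far as the arm can. A call with a number of a shift or a turn outside -1 to 1 is refused whole. A call with a gripper value outside its range is refused whole. The fingers move at their own pace and stop on an object; "grip_force" is the grip in N (left out, the last holds). Time passes only in rows, so rows that do not move let the fingers close. It gives the time, the measured TCP pose, the force and the opening at its end, in the units of the state.
- telemetry.state(): the state, without advancing time (a new reading comes with each control period).
- grab_frame(name): name is "side" or "top"; returns a dict with "color" (480x640x3 uint8, blue, green, red), "vertical_fov" (degrees; the focal length in pixels is half the picture's height over the tangent of half this angle, whatever the lens; pixels are square), "cx", "cy" (the principal point, pixels), "pose" (4x4, takes a point from camera to world coordinates). Camera axes: x right, y down, z forward; pixel columns grow to the right and rows downward; lengths in mm; the calibration is good to about 2 mm. A picture is of the moment at which its call begins. There is no depth.
- job.job_done(): hands the job in, once; it reports no verdict.
The state is a dict: "time_s": time; "qpos": joint angles; "qvel": joint speeds; "effort": joint torques, N m; "ee_pos": TCP position; "ee_rot": TCP orientation; "force": force on the tool from outside, world axes, zero at the start; "torque": the same for the moment, N m; "gripper_width": finger opening in mm.
Only numpy, scipy, OpenCV 4.12 (cv2) and the standard library are available. Lean on these libraries where they do the work, as an engineer would, in place of code of your own. Each camera call takes 0.05 s, during which the arm holds its last target.

## Working session

There is one attempt and no reset: what is moved stays moved. The work goes in short steps, Python scripts to look and compute and a tool call to move; the robot and the scene stay as the last step left them, time stands still between calls to the robot, and variables do not carry over. Pictures are saved under pics/ and viewed, and the job is handed in when it is done.

Besides the shell and the picture viewer there is one more tool, called after "Request:" in YAML: its name, and indented under it one key for each argument. drive_tool: Moves the arm, as the interface text tells. Its arguments: {"type":"object","properties":{"moves":{"type":"array"},"grip_force":{"type":"number"}},"required":["moves"]}

```bash
ls; mkdir -p pics
cat > h.py <<'E'
import numpy as np, cv2, json
from workcell import telemetry, grab_frame, job
def cam(f):
    h=f["color"].shape[0]; fl=h/2/np.tan(np.radians(f["vertical_fov"])/2)
    return fl,f["cx"],f["cy"],np.array(f["pose"])
def ray(f,u,v):
    fl,cx,cy,P=cam(f); d=P[:3,:3]@np.array([(u-cx)/fl,(v-cy)/fl,1]); return P[:3,3],d
def onz(f,u,v,z):
    o,d=ray(f,u,v); return o+d*(z-o[2])/d[2]
def proj(f,p):
    fl,cx,cy,P=cam(f); q=P[:3,:3].T@(np.array(p)-P[:3,3]); return np.array([cx+fl*q[0]/q[2],cy+fl*q[1]/q[2]])
E
python3 - <<'E'
from h import *
import pickle
for n in("side","top"):
    f=grab_frame(n); cv2.imwrite(f"pics/{n}0.png",f["color"]); pickle.dump(f,open(n+"0.pkl","wb"))
    print(n,[x for x in f],f["vertical_fov"],f["cx"],f["cy"],np.round(f["pose"],3).tolist())
print(telemetry.state())
E
```

```text
pics
side ['color', 'vertical_fov', 'cx', 'cy', 'pose'] 44.781048855347585 319.5179226860706 238.1964506969887 [[0.843, -0.327, 0.426, 39.243], [-0.537, -0.478, 0.695, -798.252], [-0.024, -0.815, -0.578, 803.498], [0.0, 0.0, 0.0, 1.0]]
top ['color', 'vertical_fov', 'cx', 'cy', 'pose'] 47.495972925598565 325.6363599061271 233.03188740049498 [[0.011, -0.991, 0.136, 409.04], [-1.0, -0.01, 0.005, 75.998], [-0.004, -0.136, -0.991, 1321.295], [0.0, 0.0, 0.0, 1.0]]
{'time_s': 0.1, 'qpos': array([ 7.29369993e+01,  1.83471732e+01,  8.96986981e+01, -1.82175596e-03,
        7.20459412e+01, -1.14597706e+00]), 'qvel': array([-0.0506637 , -0.13039155, -0.21600606,  0.05887433, -0.09898303,
       -0.07470143]), 'effort': array([ 2.15467285e-04, -4.13333344e+01, -2.32511115e+01,  7.31171854e-02,
        4.20920039e-02, -4.45353749e-05]), 'ee_pos': array([157.56581134, 552.5129517 , 213.21730707]), 'ee_rot': array([-1.79908171e+02, -1.04429538e-04,  1.64083539e+02]), 'force': array([-0.07180212,  0.04252257, -0.12785936]), 'torque': array([ 0.03021843, -0.0190695 ,  0.00147745]), 'gripper_width': 91.40276157237736}
```

View pics/side0.png

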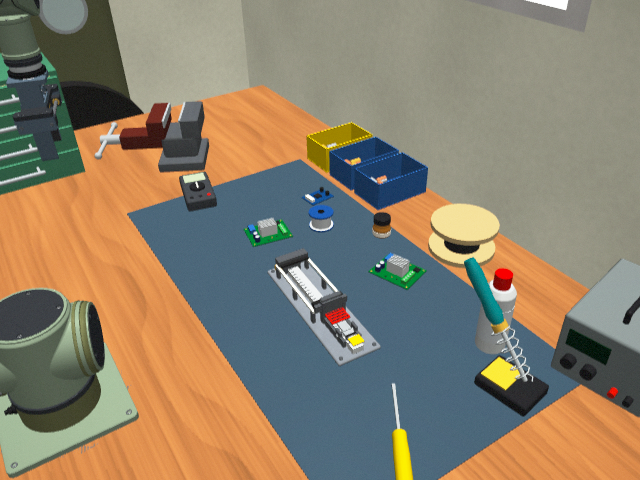

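View pics/top0.png

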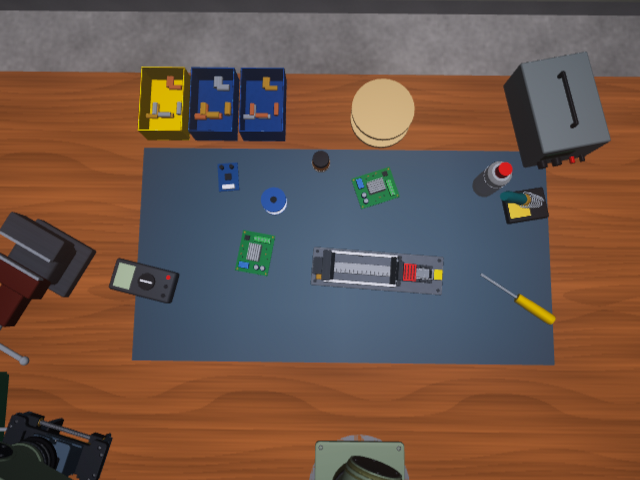

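Candidates for the board: green board at top px (255,254), and green board at (375,188). The small blue board at (228,177) is the spare. Farthest to the robot's left (+y, image left) is (255,254). Close crop to check it.

Run:
```python
import pickle
from h import *
t=pickle.load(open("top0.pkl","rb"));s=pickle.load(open("side0.pkl","rb"))
a=cv2.resize(t["color"][222:287,222:292],None,fx=8,fy=8,interpolation=cv2.INTER_CUBIC)[:,:400*2]
b=cv2.resize(s["color"][210:250,235:300],None,fx=8,fy=8,interpolation=cv2.INTER_CUBIC)
cv2.imwrite("pics/c1.png",a);cv2.imwrite("pics/c2.png",b)
c=cv2.resize(t["color"][235:305,300:455],None,fx=5,fy=5,interpolation=cv2.INTER_CUBIC);cv2.imwrite("pics/c3.png",c)
d=cv2.resize(s["color"][240:370,260:390],None,fx=4.5,fy=4.5,interpolation=cv2.INTER_CUBIC);cv2.imwrite("pics/c4.png",d)
for p in((255,254),(375,188),(313,285),(440,290),(313,249),(442,256)): print(p,onz(t,*p,2).round())
```

```text
(255, 254) [536. 254.   2.]
(375, 188) [703. -38.   2.]
(313, 285) [463. 112.   2.]
(440, 290) [ 454. -194.    2.]
(313, 249) [550. 113.   2.]
(442, 256) [ 536. -200.    2.]
```

View pics/c1.png

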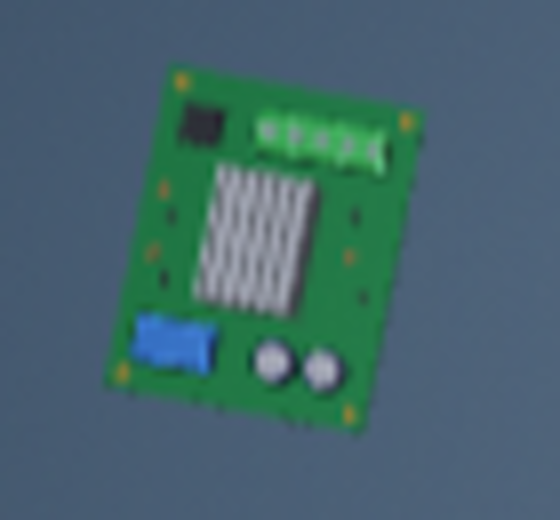

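View pics/c2.png

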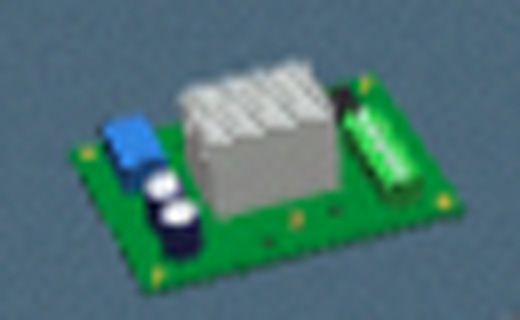

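View pics/c3.png

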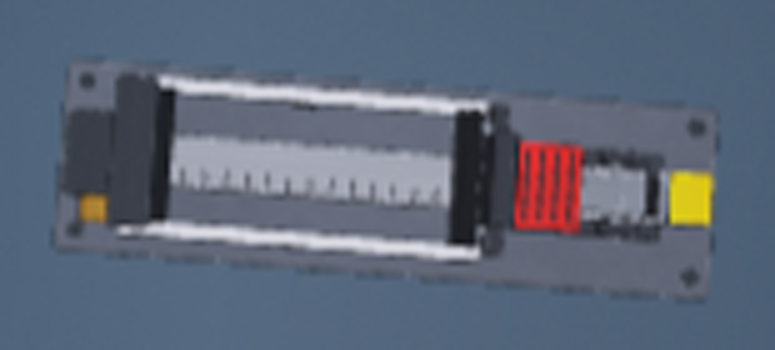

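View pics/c4.png

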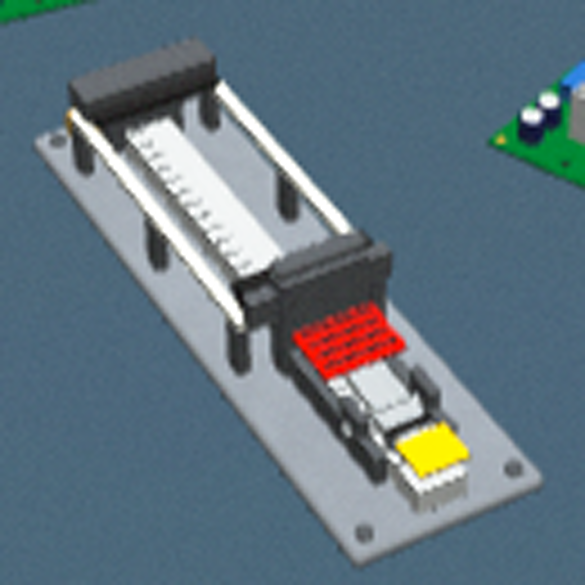

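The crop shows the heat sink (crop centre ~(257,240)), long side about along world x, connector at the top, so it's the right board. Next I measure it.

```bash
cat > m.py <<'E'
import pickle
from h import *
t=pickle.load(open("top0.pkl","rb"));s=pickle.load(open("side0.pkl","rb"))
K=8
def up(f,x0,y0,x1,y1):
    return cv2.resize(f["color"][y0:y1,x0:x1],None,fx=K,fy=K,interpolation=cv2.INTER_LINEAR)
def big(mask,x0,y0):
    c=max(cv2.findContours(mask,cv2.RETR_EXTERNAL,cv2.CHAIN_APPROX_NONE)[0],key=cv2.contourArea)
    return c[:,0,:].astype(float)
def px(c,x0,y0): return (c+0.5)/K-0.5+np.array([x0,y0])
def rectw(f,c,z):
    w=np.array([onz(f,u,v,z)[:2] for u,v in c],np.float32); return cv2.minAreaRect(w),w
def run(f,box,lo,hi,z,name):
    img=up(f,*box);h=cv2.cvtColor(img,cv2.COLOR_BGR2HSV)
    m=cv2.inRange(h,np.array(lo),np.array(hi))
    if lo[0]==0 and hi[0]<10: m|=cv2.inRange(h,np.array([172,lo[1],lo[2]]),np.array([180,255,255]))
    c=px(big(m,*box[:2]),*box[:2]); r,w=rectw(f,c,z); M=cv2.moments(w.reshape(-1,1,2)); 
    print(name,"rect",np.round(r[0],1),np.round(r[1],1),round(r[2],2),"cent",round(M['m10']/M['m00'],1),round(M['m01']/M['m00'],1)); return r
for f,n,b in((t,"top",(222,222,292,287)),(s,"side",(235,205,300,255))):
    run(f,b,(45,110,40),(80,255,255),1.2,n+" board")
for f,n,b in((t,"top",(390,250,455,300)),(s,"side",(315,300,380,360))):
    run(f,b,(0,150,80),(8,255,255),38,n+" tab"); 
    run(f,b,(22,150,100),(35,255,255),38,n+" tail")
# triangulated
def tri(a,b):
    o1,d1=ray(t,*a);o2,d2=ray(s,*b);A=np.array([d1,-d2]).T;k=np.linalg.lstsq(A,o2-o1,rcond=None)[0]
    p,q=o1+k[0]*d1,o2+k[1]*d2;return (p+q)/2,np.linalg.norm(p-q)
c3=lambda x,y:((x+.5)/5-.5+300,(y+.5)/5-.5+235)
c4=lambda x,y:((x+.5)/4.5-.5+260,(y+.5)/4.5-.5+240)
if __name__=="__main__":
  for n,a,b in(("strip far R(-y) end near tail/ x-low",c3(480,255),c4(240,325)),("strip other low end",c3(62,60),c4(62,60)),
   ("plate A tail xlow",c3(706,300),c4(362,564)),("plate tail xhigh",c3(715,108),c4(543,482)),("plate far xlow",c3(55,250),c4(35,140)),
   ("far jaw top front-left",c3(118,73),c4(195,38)),("far jaw",c3(113,222),c4(70,88)),
   ):
    p,e=tri(a,b);print(n,p.round(1),e.round(1))
E
python3 m.py
```

```text
top board rect [540.2 254.6] [ 80.7 100.2] 80.3 cent 540.1 254.6
side board rect [540.6 259.5] [ 85.6 102.7] 80.58 cent 542.2 247.3
top tab rect [ 494.2 -115. ] [30.5 40.6] 86.12 cent 494.2 -114.9
top tail rect [ 489.6 -181.9] [19.5 23.5] 88.13 cent 489.6 -181.9
side tab rect [ 494.9 -111.2] [34.2 42.6] 85.78 cent 494.6 -111.3
side tail rect [ 487.1 -183.5] [22.8 25.2] 86.15 cent 487.1 -184.1
strip far R(-y) end near tail/ x-low [460.7 -81.7  41.7] 2.8
strip other low end [522.2 126.3  36.1] 64.1
plate A tail xlow [ 443.9 -195.     6.9] 1.8
plate tail xhigh [ 534.1 -199.9    6.4] 3.0
plate far xlow [463.7 117.1   9.7] 0.7
far jaw top front-left [542.3  88.4  56.6] 3.8
far jaw [473.5  89.7  55. ] 2.7
```

```bash
python3 - <<'E' | grep -v "^top\|^side"
from m import *
# white strips in top view
box=(300,235,455,305);img=up(t,*box);h=cv2.cvtColor(img,cv2.COLOR_BGR2HSV)
m=cv2.inRange(h,np.array([0,0,185]),np.array([180,60,255]))
lines=[]
for c in cv2.findContours(m,cv2.RETR_EXTERNAL,cv2.CHAIN_APPROX_NONE)[0]:
    if cv2.contourArea(c)<1500: continue
    w=np.array([onz(t,*p,40)[:2] for p in px(c[:,0,:].astype(float),*box[:2])],np.float32)
    r=cv2.minAreaRect(w);vx,vy,x0,y0=cv2.fitLine(w,cv2.DIST_L2,0,.01,.01).ravel()
    print("strip",np.round(r[0],1),np.round(r[1],1),round(np.degrees(np.arctan2(vy,vx)),2),round(x0,1),round(y0,1))
# side: strip lines & board heat sink top (top view)
box=(222,222,292,287);img=up(t,*box);h=cv2.cvtColor(img,cv2.COLOR_BGR2HSV)
m=cv2.inRange(h,np.array([0,0,90]),np.array([180,60,255]));m=cv2.morphologyEx(m,cv2.MORPH_CLOSE,np.ones((15,15)))
c=px(big(m,0,0),222,222);r,w=rectw(t,c,30.4);print("sink",r)
# jaw faces
for n,a,z in(("far rubber edge mid top",c3(172,150),50),("slide rubber front",c3(452,165),50),("rail tick",c3(172,150),45)):print(n,onz(t,*a,z).round(1))
# plate
for n,a in(("pl",(68,60)),("pr",(715,108)),("br",(706,300)),("bl",(55,250))):print(n,onz(t,*c3(*a),7).round(1))
E
```

```text
strip [467.9  -4.1] [154.7   6.5] 86.17 468.0 -3.9
strip [536.   -6.1] [147.4   6.4] 86.09 536.3 -6.0
sink ((539.0556030273438, 253.81549072265625), (29.712491989135742, 40.3795051574707), 80.44910430908203)
far rubber edge mid top [508.8  62.1  50. ]
slide rubber front [503.3 -68.5  50. ]
rail tick [509.2  62.   45. ]
pl [555.4 112.4   7. ]
pr [ 535.4 -200.6    7. ]
br [ 443.1 -194.6    7. ]
bl [463.5 117.3   7. ]
```

Holder origin is about (502,-4) with yaw 86.1°: the two strips are 68 mm apart as specified, and the plate corners agree. The sliding face is near holder x -68, so the jaw joint is about 0.010. The board is at (540,254.4), short side at 80.4°, 80.7×100.2 mm as specified. Reaching now.

Request:
drive_tool:
  moves:
    - {"claw": -1,"dx": 0,"dy": 0,"dz": 0,"yaw": -0.73}
    - {"claw": -1,"dx": -1,"dy": -0.54,"dz": 0,"yaw": 0}
    - {"claw": -1,"dx": -1,"dy": -0.54,"dz": 0,"yaw": 0}
    - {"claw": -1,"dx": -1,"dy": -0.54,"dz": 0,"yaw": 0}
    - {"claw": -1,"dx": -1,"dy": -0.54,"dz": 0,"yaw": 0}

```text
time_s: 0.72
ee_pos: [229.6, 494.8, 210.6]
ee_rot: [-179.6, -0.1, 170.8]
force: [-0.7, 0.8, 0.5]
gripper_width: 91.2
```

Request:
drive_tool:
  moves:
    - {"claw": -1,"dx": -1,"dy": -0.54,"dz": 0,"yaw": 0}
    - {"claw": -1,"dx": -1,"dy": -0.54,"dz": 0,"yaw": 0}
    - {"claw": -1,"dx": -1,"dy": -0.54,"dz": 0,"yaw": 0}
    - {"claw": -1,"dx": -1,"dy": -0.54,"dz": 0,"yaw": 0}
    - {"claw": -1,"dx": -1,"dy": -0.54,"dz": 0,"yaw": 0}

```text
time_s: 1.35
ee_pos: [321.6, 421.7, 208.5]
ee_rot: [-179.4, -0.2, 170.8]
force: [-0.3, 0.7, -0.9]
gripper_width: 91.3
```

Request:
drive_tool:
  moves:
    - {"claw": -1,"dx": -1,"dy": -0.54,"dz": 0.4,"yaw": 0}
    - {"claw": -1,"dx": -1,"dy": -0.54,"dz": 0.4,"yaw": 0}
    - {"claw": -1,"dx": -1,"dy": -0.54,"dz": 0.4,"yaw": 0}
    - {"claw": -1,"dx": -1,"dy": -0.54,"dz": 0.4,"yaw": 0}
    - {"claw": -1,"dx": -1,"dy": -0.54,"dz": 0.4,"yaw": 0}

```text
time_s: 1.98
ee_pos: [413.6, 348.7, 166.3]
ee_rot: [-179.2, -0.3, 170.8]
force: [-0.1, -0.1, -0.2]
gripper_width: 91.5
```

Request:
drive_tool:
  moves:
    - {"claw": -1,"dx": -1,"dy": -0.53,"dz": 0.5,"yaw": 0}
    - {"claw": -1,"dx": -1,"dy": -0.53,"dz": 0.5,"yaw": 0}
    - {"claw": -1,"dx": -1,"dy": -0.53,"dz": 0.5,"yaw": 0}
    - {"claw": -1,"dx": -1,"dy": -0.53,"dz": 0.5,"yaw": 0}
    - {"claw": -1,"dx": -1,"dy": -0.53,"dz": 0.5,"yaw": 0}

```text
time_s: 2.6
ee_pos: [505.3, 276.4, 112.9]
ee_rot: [-179.1, -0.5, 170.8]
force: [-0.6, -0.2, 0.2]
gripper_width: 90.9
```

Request:
drive_tool:
  moves:
    - {"claw": -1,"dx": -1,"dy": -0.5,"dz": 0.5,"yaw": 0}
    - {"claw": -1,"dx": -0.9,"dy": -0.45,"dz": 0.5,"yaw": 0}
    - {"claw": -1,"dx": 0,"dy": 0,"dz": 0,"yaw": 0.05}

```text
time_s: 2.98
ee_pos: [542.1, 248.6, 90.2]
ee_rot: [-179.0, -0.6, 170.2]
force: [-1.2, -0.4, 0.3]
gripper_width: 90.8
```

Request:
drive_tool:
  moves:
    - {"claw": -1,"dx": 0.1,"dy": 0.34,"dz": 0.9,"yaw": 0}
    - {"claw": -1,"dx": 0,"dy": 0,"dz": 0.9,"yaw": 0}
    - {"claw": -1,"dx": 0,"dy": 0,"dz": 0.9,"yaw": 0}
    - {"claw": -1,"dx": 0,"dy": 0,"dz": 0,"yaw": 0}

```text
time_s: 3.48
ee_pos: [538.1, 257.8, 32.6]
ee_rot: [-179.1, -0.7, 170.3]
force: [-0.1, 0.5, 0.6]
gripper_width: 91.2
```

Run:
```python
from h import *
s=telemetry.state();print(s["ee_pos"].round(1),s["ee_rot"].round(2),s["qvel"].round(2))
f=grab_frame("top");g=grab_frame("side")
a=cv2.resize(g["color"][150:270,200:340],None,fx=5,fy=5)
cv2.imwrite("pics/a1.png",a);cv2.imwrite("pics/a2.png",cv2.resize(f["color"][200:310,200:320],None,fx=5,fy=5))
```

```text
[538.1 257.8  32.6] [-179.08   -0.68  170.3 ] [ 0.57 -0.92 -1.15  0.1  -0.44  0.21]
```

View pics/a1.png

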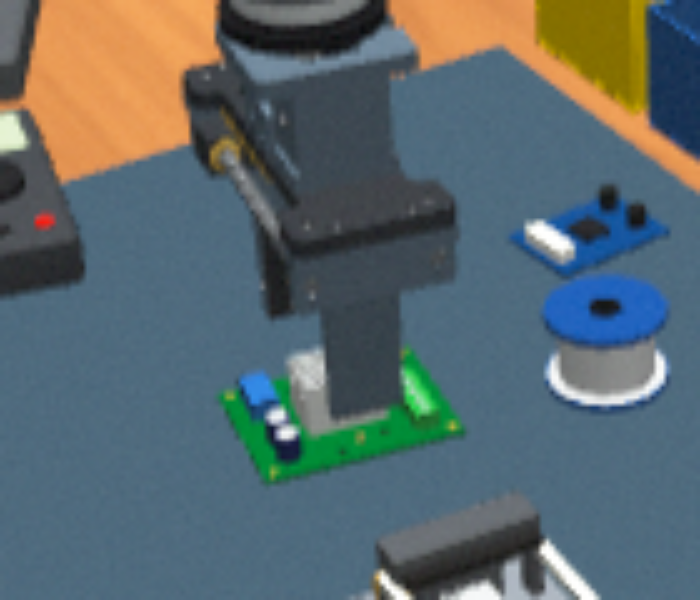

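The picture shows the open gripper above the sink, with its near finger at crop px ~(360,410) and the board clear under it. Going down the rest.

Request:
drive_tool:
  moves:
    - {"claw": -1,"dx": -0.14,"dy": -0.13,"dz": 0.6,"yaw": 0}
    - {"claw": -1,"dx": 0,"dy": 0,"dz": 0.55,"yaw": 0}
    - {"claw": -1,"dx": 0,"dy": 0,"dz": 0.05,"yaw": 0}

```text
time_s: 3.95
ee_pos: [542.4, 255.4, 10.2]
ee_rot: [-179.3, -0.4, 170.3]
force: [0.2, -0.0, 1.2]
gripper_width: 91.0
```

Request:
drive_tool:
  moves:
    - {"claw": -1,"dx": 0.11,"dy": -0.03,"dz": 0.15,"yaw": 0}
    - {"claw": 1,"dx": 0,"dy": 0,"dz": -0.02,"yaw": 0}
    - {"claw": 1,"dx": 0,"dy": 0,"dz": -0.02,"yaw": 0}
    - {"claw": 1,"dx": 0,"dy": 0,"dz": -0.02,"yaw": 0}
    - {"claw": 1,"dx": 0,"dy": 0,"dz": -0.02,"yaw": 0}
  grip_force: 20

```text
time_s: 4.58
ee_pos: [540.5, 255.3, 9.3]
ee_rot: [-179.3, -0.3, 170.3]
force: [-0.7, 0.6, 0.1]
gripper_width: 54.4
```

Request:
drive_tool:
  moves:
    - {"claw": 1,"dx": 0,"dy": 0,"dz": 0.12,"yaw": 0}
    - {"claw": 1,"dx": 0,"dy": 0,"dz": 0,"yaw": 0}
    - {"claw": 1,"dx": 0,"dy": 0,"dz": 0,"yaw": 0}
    - {"claw": 1,"dx": 0,"dy": 0,"dz": 0,"yaw": 0}

```text
time_s: 5.08
ee_pos: [540.6, 255.2, 7.0]
ee_rot: [-179.3, -0.3, 170.3]
force: [0.3, 0.3, 0.0]
gripper_width: 28.1
```

Request:
drive_tool:
  moves:
    - {"claw": 1,"dx": 0,"dy": 0,"dz": 0,"yaw": 0}
    - {"claw": 1,"dx": 0,"dy": 0,"dz": -0.6,"yaw": 0}
    - {"claw": 1,"dx": 0,"dy": 0,"dz": -1,"yaw": 0}
    - {"claw": 1,"dx": 0,"dy": 0,"dz": -1,"yaw": 0}
    - {"claw": 1,"dx": 0,"dy": 0,"dz": -1,"yaw": 0}

```text
time_s: 5.7
ee_pos: [539.6, 255.5, 80.5]
ee_rot: [-179.2, -0.5, 170.3]
force: [0.4, -0.1, -1.1]
gripper_width: 27.9
```

Request:
drive_tool:
  moves:
    - {"claw": 1,"dx": 0,"dy": 0,"dz": -0.4,"yaw": 0.98}
    - {"claw": 1,"dx": 0,"dy": 0,"dz": -0.4,"yaw": 0.98}
    - {"claw": 1,"dx": 0,"dy": 0,"dz": -0.4,"yaw": 0.98}
    - {"claw": 1,"dx": 0,"dy": 0,"dz": -0.4,"yaw": 0.98}
    - {"claw": 1,"dx": 0,"dy": 0,"dz": -0.4,"yaw": 0.98}

```text
time_s: 6.32
ee_pos: [540.4, 256.3, 126.3]
ee_rot: [-179.3, 0.2, 126.8]
force: [-0.8, 1.2, -1.6]
gripper_width: 28.4
```

Request:
drive_tool:
  moves:
    - {"claw": 1,"dx": 0,"dy": 0,"dz": 0,"yaw": 0.98}
    - {"claw": 1,"dx": 0,"dy": 0,"dz": 0,"yaw": 0.98}
    - {"claw": 1,"dx": 0,"dy": 0,"dz": 0,"yaw": 0.98}
    - {"claw": 1,"dx": 0,"dy": 0,"dz": 0,"yaw": 0.98}
    - {"claw": 1,"dx": 0,"dy": 0,"dz": 0,"yaw": 0.98}

```text
time_s: 6.95
ee_pos: [540.2, 256.5, 130.1]
ee_rot: [-179.8, 0.5, 83.3]
force: [-0.3, -0.4, -1.8]
gripper_width: 28.1
```

Request:
drive_tool:
  moves:
    - {"claw": 1,"dx": -1,"dy": -0.1,"dz": 0,"yaw": -0.33}
    - {"claw": 1,"dx": -1,"dy": -0.08,"dz": 0,"yaw": 0}
    - {"claw": 1,"dx": -1,"dy": -0.08,"dz": 0,"yaw": 0}
    - {"claw": 1,"dx": -1,"dy": -0.08,"dz": 0,"yaw": 0}
    - {"claw": 1,"dx": -1,"dy": -0.08,"dz": 0,"yaw": 0}

```text
time_s: 7.58
ee_pos: [523.4, 153.5, 132.6]
ee_rot: [-179.9, 0.5, 86.1]
force: [-0.1, 0.1, -1.5]
gripper_width: 27.9
```

Request:
drive_tool:
  moves:
    - {"claw": 1,"dx": -1,"dy": -0.08,"dz": 0,"yaw": 0}
    - {"claw": 1,"dx": -1,"dy": -0.08,"dz": 0,"yaw": 0}
    - {"claw": 1,"dx": -1,"dy": -0.08,"dz": 0,"yaw": 0}
    - {"claw": 1,"dx": -1,"dy": -0.08,"dz": 0,"yaw": 0}
    - {"claw": 1,"dx": -1,"dy": -0.08,"dz": 0,"yaw": 0}

```text
time_s: 8.2
ee_pos: [507.2, 46.6, 133.7]
ee_rot: [-179.9, 0.5, 86.0]
force: [-0.3, 0.5, -1.5]
gripper_width: 28.1
```

Request:
drive_tool:
  moves:
    - {"claw": 1,"dx": -1,"dy": -0.03,"dz": 0.2,"yaw": 0}
    - {"claw": 1,"dx": -0.9,"dy": -0.03,"dz": 0.6,"yaw": 0}
    - {"claw": 1,"dx": -0.4,"dy": 0,"dz": 0.8,"yaw": 0}
    - {"claw": 1,"dx": 0,"dy": 0,"dz": 0.3,"yaw": 0}
    - {"claw": 1,"dx": 0,"dy": 0,"dz": 0,"yaw": 0}

```text
time_s: 8.82
ee_pos: [501.8, -5.5, 96.2]
ee_rot: [180.0, 0.5, 85.8]
force: [0.2, 0.3, -1.5]
gripper_width: 28.3
```

Run:
```python
from h import *
s=telemetry.state();print(s["ee_pos"].round(1),s["ee_rot"].round(2),s["qvel"].round(2))
f=grab_frame("top");g=grab_frame("side")
cv2.imwrite("pics/b1.png",cv2.resize(g["color"][170:370,220:400],None,fx=3,fy=3,interpolation=cv2.INTER_CUBIC));cv2.imwrite("pics/b2.png",cv2.resize(f["color"][200:320,280:460],None,fx=4,fy=4,interpolation=cv2.INTER_CUBIC))
```

```text
[501.8  -5.5  96.2] [179.98   0.48  85.76] [-0.37 -0.32 -0.27 -0.08 -0.02 -0.26]
```

View pics/b1.png

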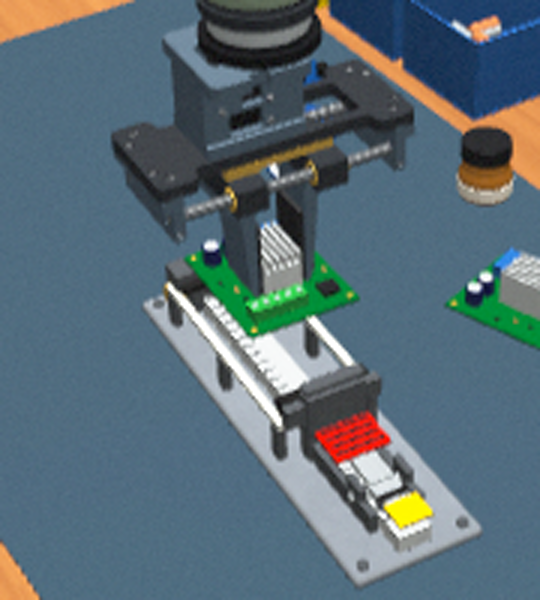

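View pics/b2.png

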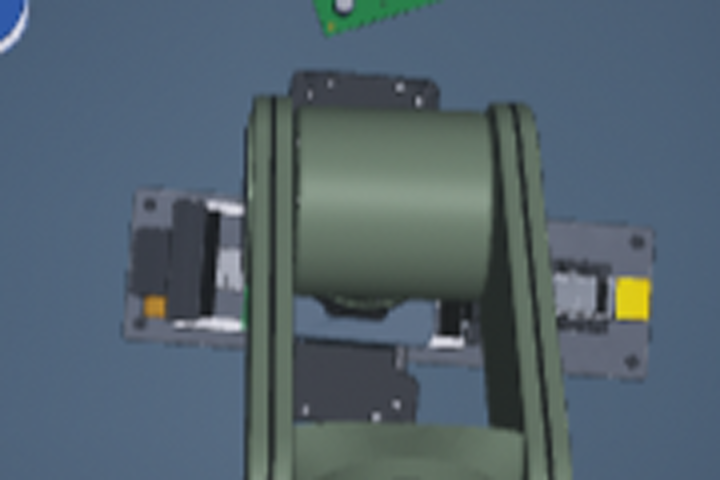

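Crop shows the board held level over the strips, long side along the rail, both jaws clear (sliding jaw at px ~(340,390), far jaw at ~(185,275)). Lowering.

Request:
drive_tool:
  moves:
    - {"claw": 1,"dx": 0.1,"dy": 0.02,"dz": 0.8,"yaw": -0.03}
    - {"claw": 1,"dx": 0,"dy": 0,"dz": 0.8,"yaw": 0}
    - {"claw": 1,"dx": 0,"dy": 0,"dz": 0.3,"yaw": 0}
    - {"claw": 1,"dx": 0,"dy": 0,"dz": 0,"yaw": 0}

```text
time_s: 9.43
ee_pos: [505.4, -2.2, 60.4]
ee_rot: [179.6, 0.4, 86.2]
force: [0.4, 0.1, -1.1]
gripper_width: 27.9
```

Request:
drive_tool:
  moves:
    - {"claw": 1,"dx": -0.1,"dy": -0.17,"dz": 0.35,"yaw": 0}
    - {"claw": 1,"dx": 0,"dy": 0,"dz": 0.1,"yaw": 0}
    - {"claw": 1,"dx": 0,"dy": 0,"dz": 0,"yaw": 0}

```text
time_s: 9.8
ee_pos: [502.6, -4.1, 52.0]
ee_rot: [179.4, 0.4, 86.2]
force: [-0.2, 0.4, -1.2]
gripper_width: 27.9
```

Request:
drive_tool:
  moves:
    - {"claw": 1,"dx": 0,"dy": -0.02,"dz": 0.17,"yaw": 0}
    - {"claw": 1,"dx": 0,"dy": 0,"dz": 0.06,"yaw": 0}
    - {"claw": 1,"dx": 0,"dy": 0,"dz": 0,"yaw": 0}

```text
time_s: 10.18
ee_pos: [502.5, -4.2, 47.8]
ee_rot: [179.4, 0.4, 86.2]
force: [0.2, -0.4, -0.5]
gripper_width: 27.9
```

Request:
drive_tool:
  moves:
    - {"claw": 1,"dx": 0,"dy": 0,"dz": 0.04,"yaw": 0}
    - {"claw": 1,"dx": 0,"dy": 0,"dz": 0,"yaw": 0}

```text
time_s: 10.42
ee_pos: [502.5, -4.2, 47.5]
ee_rot: [179.4, 0.4, 86.2]
force: [-1.1, -0.4, 0.4]
gripper_width: 28.4
```

Contact, the wrist now carries no board weight. Releasing.

Request:
drive_tool:
  moves:
    - {"claw": -0.4,"dx": 0,"dy": 0,"dz": 0,"yaw": 0}
    - {"claw": -0.4,"dx": 0,"dy": 0,"dz": 0,"yaw": 0}
    - {"claw": -0.4,"dx": 0,"dy": 0,"dz": -0.2,"yaw": 0}
    - {"claw": -0.4,"dx": 0,"dy": 0,"dz": -1,"yaw": 0}
    - {"claw": -0.4,"dx": 0,"dy": 0,"dz": -1,"yaw": 0}

```text
time_s: 11.05
ee_pos: [501.7, -3.7, 91.4]
ee_rot: [179.5, 0.4, 86.2]
force: [0.0, -0.2, 0.2]
gripper_width: 63.7
```

Request:
drive_tool:
  moves:
    - {"claw": 0.2,"dx": 0,"dy": 0,"dz": -1,"yaw": 0}
    - {"claw": 1,"dx": -1,"dy": 0,"dz": -0.3,"yaw": 0}
    - {"claw": 1,"dx": -1,"dy": 0,"dz": 0,"yaw": 0}
    - {"claw": 1,"dx": -1,"dy": 0,"dz": 0,"yaw": 0}
    - {"claw": 1,"dx": -1,"dy": 0,"dz": 0,"yaw": 0}

```text
time_s: 11.68
ee_pos: [498.1, -84.3, 122.1]
ee_rot: [179.1, 0.4, 86.4]
force: [-0.4, -0.1, 0.3]
gripper_width: 16.6
```

Run:
```python
from h import *
s=telemetry.state();print(s["ee_pos"].round(1),s["ee_rot"].round(2))
f=grab_frame("top");g=grab_frame("side")
cv2.imwrite("pics/d1.png",cv2.resize(g["color"][220:370,250:400],None,fx=4,fy=4,interpolation=cv2.INTER_CUBIC));cv2.imwrite("pics/d2.png",cv2.resize(f["color"][220:320,290:460],None,fx=4,fy=4,interpolation=cv2.INTER_CUBIC))
```

```text
[498.1 -84.3 122.1] [179.1    0.44  86.38]
```

View pics/d1.png

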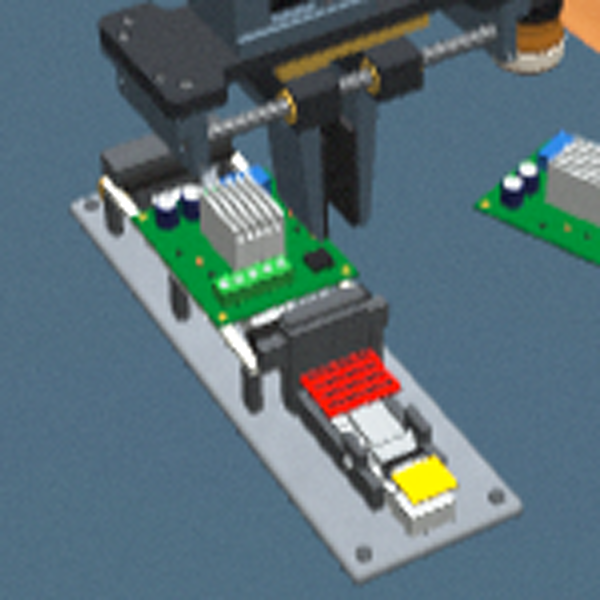

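View pics/d2.png

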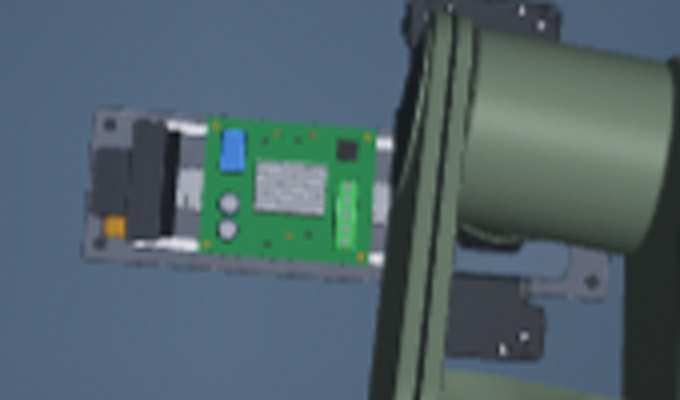

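Board lies flat on the strips, square to the rail: its corners at d2 px (215,122)…(362,258), clear of both jaws. Now go over the red tab with fingers shut.

Request:
drive_tool:
  moves:
    - {"claw": 1,"dx": -1,"dy": -0.1,"dz": 0,"yaw": 0}
    - {"claw": 1,"dx": -0.65,"dy": -0.07,"dz": 0.5,"yaw": 0}
    - {"claw": 1,"dx": 0,"dy": 0,"dz": 0.8,"yaw": 0}
    - {"claw": 1,"dx": 0,"dy": 0,"dz": 0,"yaw": 0.03}

```text
time_s: 12.28
ee_pos: [492.7, -117.3, 94.9]
ee_rot: [179.1, 0.4, 85.9]
force: [-0.9, -0.4, -0.4]
gripper_width: 0.2
```

Run:
```python
from h import *
s=telemetry.state();print(s["ee_pos"].round(1),s["ee_rot"].round(2),s["force"].round(2))
g=grab_frame("side")
cv2.imwrite("pics/e1.png",cv2.resize(g["color"][220:370,250:400],None,fx=4,fy=4,interpolation=cv2.INTER_CUBIC))
```

```text
[ 492.7 -117.3   94.9] [179.1    0.36  85.95] [-0.86 -0.39 -0.41]
```

View pics/e1.png

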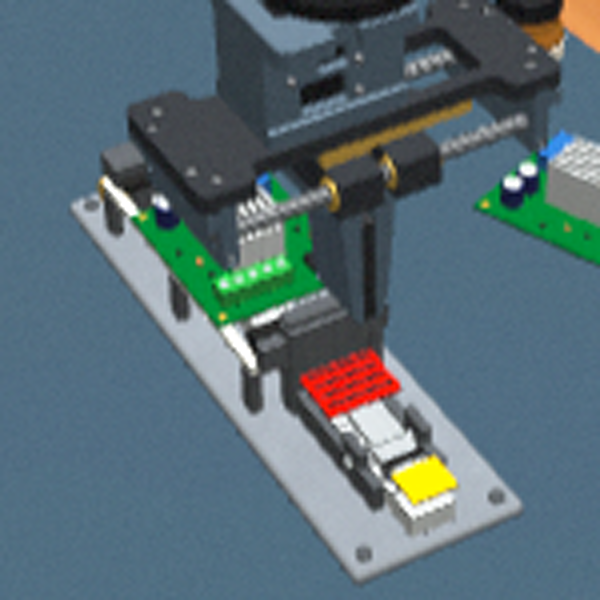

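Request:
drive_tool:
  moves:
    - {"claw": 1,"dx": -0.03,"dy": 0.03,"dz": 0.8,"yaw": 0}
    - {"claw": 1,"dx": 0,"dy": 0,"dz": 0.8,"yaw": 0}
    - {"claw": 1,"dx": 0,"dy": 0,"dz": 0.2,"yaw": 0}
    - {"claw": 1,"dx": 0,"dy": 0,"dz": 0,"yaw": 0}

```text
time_s: 12.82
ee_pos: [496.7, -117.6, 60.8]
ee_rot: [178.8, 0.4, 86.0]
force: [0.9, -0.1, -0.5]
gripper_width: 0.5
```

Request:
drive_tool:
  moves:
    - {"claw": 1,"dx": 0,"dy": -0.15,"dz": 0.5,"yaw": 0}
    - {"claw": 1,"dx": 0,"dy": -0.02,"dz": 0.25,"yaw": 0}
    - {"claw": 1,"dx": 0,"dy": 0,"dz": 0,"yaw": 0}

```text
time_s: 13.2
ee_pos: [494.1, -117.5, 45.8]
ee_rot: [178.6, 0.4, 86.0]
force: [-0.3, -0.3, 0.1]
gripper_width: 0.2
```

Run:
```python
from h import *
s=telemetry.state();print(s["ee_pos"].round(1),s["ee_rot"].round(2),s["force"].round(2))
g=grab_frame("side");f=grab_frame("top")
cv2.imwrite("pics/f1.png",cv2.resize(g["color"][270:370,290:390],None,fx=6,fy=6,interpolation=cv2.INTER_CUBIC))
```

```text
[ 494.1 -117.5   45.8] [178.64   0.41  86.02] [-0.25 -0.3   0.11]
```

View pics/f1.png

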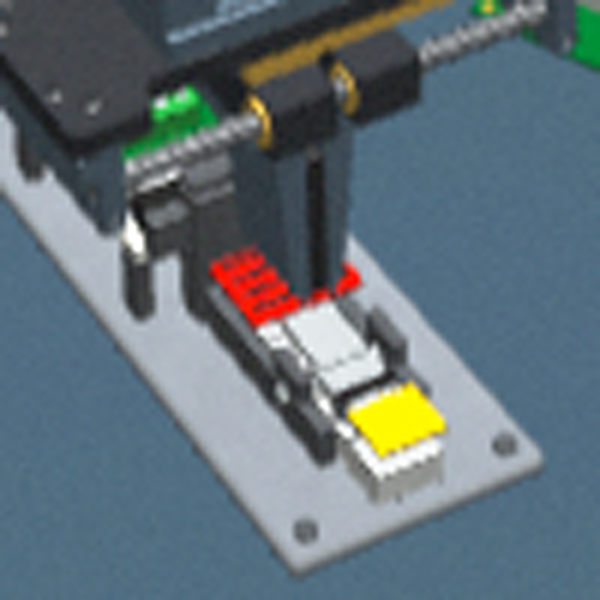

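Fingertip stands over the red tab (px ~(310,285)), in front of the pin and behind the post. Pressing now.

Request:
drive_tool:
  moves:
    - {"claw": 1,"dx": 0,"dy": 0,"dz": 0.3,"yaw": 0}
    - {"claw": 1,"dx": 0,"dy": 0,"dz": 0,"yaw": 0}

```text
time_s: 13.55
ee_pos: [495.3, -117.7, 40.8]
ee_rot: [178.5, 0.4, 86.0]
force: [-2.2, -0.4, 4.6]
gripper_width: 0.2
```

Request:
drive_tool:
  moves:
    - {"claw": 1,"dx": 0,"dy": -0.02,"dz": 0.15,"yaw": 0}
    - {"claw": 1,"dx": 0,"dy": 0,"dz": 0.1,"yaw": 0}

```text
time_s: 13.8
ee_pos: [495.4, -117.6, 38.3]
ee_rot: [178.4, 0.4, 86.0]
force: [-5.1, 2.1, 16.5]
gripper_width: 0.7
```

Request:
drive_tool:
  moves:
    - {"claw": 1,"dx": 0,"dy": -0.03,"dz": 0.15,"yaw": 0}
    - {"claw": 1,"dx": 0,"dy": -0.03,"dz": 0.15,"yaw": 0}

```text
time_s: 14.05
ee_pos: [495.4, -117.7, 36.0]
ee_rot: [178.2, 0.4, 86.0]
force: [-5.6, 1.9, 18.5]
gripper_width: 0.4
```

```bash
cat > tail.py <<'E'
from m import *
import sys
s_=telemetry.state();print(s_["time_s"],s_["ee_pos"].round(1),s_["ee_rot"].round(2),s_["force"].round(2))
g=grab_frame("side");f=grab_frame("top")
b=(315,270,380,360)
run(g,b,(22,150,100),(35,255,255),38,"NOW side tail");run(f,(370,250,455,300),(22,150,100),(35,255,255),38,"NOW top tail")
cv2.imwrite(f"pics/{sys.argv[1]}.png",cv2.resize(g["color"][250:370,280:400],None,fx=5,fy=5,interpolation=cv2.INTER_CUBIC))
E
python3 tail.py g1
```

```text
top board rect [540.2 254.6] [ 80.7 100.2] 80.3 cent 540.1 254.6
side board rect [540.6 259.5] [ 85.6 102.7] 80.58 cent 542.2 247.3
top tab rect [ 494.2 -115. ] [30.5 40.6] 86.12 cent 494.2 -114.9
top tail rect [ 489.6 -181.9] [19.5 23.5] 88.13 cent 489.6 -181.9
side tab rect [ 494.9 -111.2] [34.2 42.6] 85.78 cent 494.6 -111.3
side tail rect [ 487.1 -183.5] [22.8 25.2] 86.15 cent 487.1 -184.1
14.05 [ 495.4 -117.7   36. ] [178.24   0.45  85.98] [-5.55  1.93 18.53]
NOW side tail rect [ 490.2 -179.2] [20.5 25.6] 89.84 cent 490.6 -179.0Traceback (most recent call last):
  File "tail.py", line 6, in <module>
    run(g,b,(22,150,100),(35,255,255),38,"NOW side tail");run(f,(370,250,455,300),(22,150,100),(35,255,255),38,"NOW top tail")
                                                          ~~~^^^^^^^^^^^^^^^^^^^^^^^^^^^^^^^^^^^^^^^^^^^^^^^^^^^^^^^^^^^^^^^^^
  File "m.py", line 17, in run
    c=px(big(m,*box[:2]),*box[:2]); r,w=rectw(f,c,z); M=cv2.moments(w.reshape(-1,1,2));
         ~~~^^^^^^^^^^^^
  File "m.py", line 8, in big
    c=max(cv2.findContours(mask,cv2.RETR_EXTERNAL,cv2.CHAIN_APPROX_NONE)[0],key=cv2.contourArea)
ValueError: max() iterable argument is empty
```

Tail has tipped up about 4 mm in the side view (lever ≈0.1 rad), so the brake is off. Now sliding forward.

Request:
drive_tool:
  moves:
    - {"claw": 1,"dx": 0.2,"dy": -0.06,"dz": 0.08,"yaw": 0}
    - {"claw": 1,"dx": 0.2,"dy": -0.04,"dz": 0.06,"yaw": 0}

```text
time_s: 14.4
ee_pos: [495.8, -111.3, 37.1]
ee_rot: [177.9, 0.6, 86.0]
force: [-3.5, -0.9, 14.5]
gripper_width: 0.6
```

```bash
sed -i 's/;run(f,(370.*$//' tail.py; python3 tail.py g1 | tail -2
```

```text
14.4 [ 495.8 -111.3   37.1] [177.93   0.65  86.04] [-3.5  -0.87 14.49]
NOW side tail rect [ 490.1 -174.4] [25.  20.9] 0.46 cent 490.3 -174.1
```

View pics/g1.png

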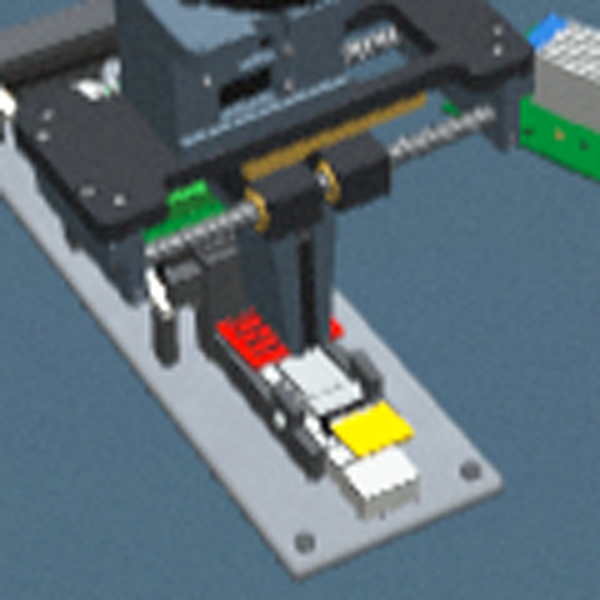

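Request:
drive_tool:
  moves:
    - {"claw": 1,"dx": 0.2,"dy": -0.06,"dz": 0.15,"yaw": 0}
    - {"claw": 1,"dx": 0.25,"dy": -0.05,"dz": 0.12,"yaw": 0}
    - {"claw": 1,"dx": 0.25,"dy": -0.05,"dz": 0.1,"yaw": 0}

```text
time_s: 14.88
ee_pos: [496.6, -99.3, 35.6]
ee_rot: [177.4, 0.9, 86.1]
force: [-3.5, -2.0, 16.8]
gripper_width: 0.5
```

Request:
drive_tool:
  moves:
    - {"claw": 1,"dx": 0.25,"dy": -0.07,"dz": 0.08,"yaw": 0}
    - {"claw": 1,"dx": 0.2,"dy": -0.05,"dz": 0.08,"yaw": 0}
    - {"claw": 1,"dx": 0.2,"dy": -0.05,"dz": 0.08,"yaw": 0}

```text
time_s: 15.25
ee_pos: [497.2, -88.6, 36.5]
ee_rot: [176.9, 1.2, 86.3]
force: [-4.2, -1.7, 15.9]
gripper_width: 0.7
```

```bash
python3 tail.py g2 | tail -2
```

```text
15.25 [497.2 -88.6  36.5] [176.93   1.23  86.26] [-4.15 -1.72 15.94]
NOW side tail rect [ 491.6 -151.1] [21.6 25.8] 89.78 cent 492.2 -150.5
```

View pics/g2.png

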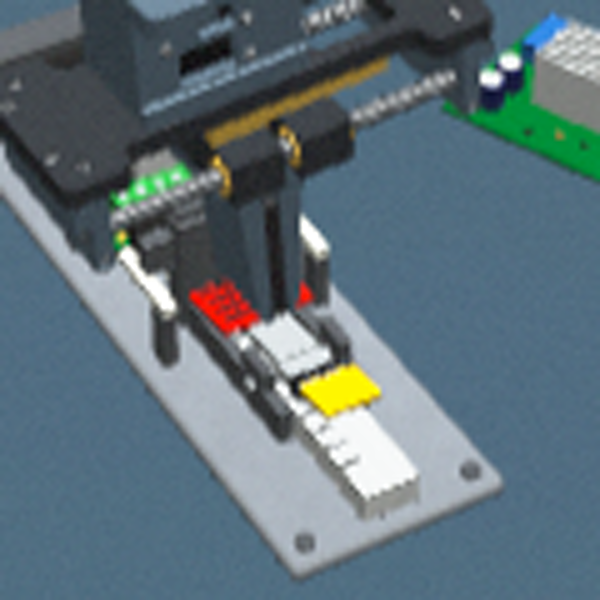

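Request:
drive_tool:
  moves:
    - {"claw": 1,"dx": 0.12,"dy": -0.06,"dz": 0.08,"yaw": 0}
    - {"claw": 1,"dx": 0.1,"dy": -0.06,"dz": 0.09,"yaw": 0}

```text
time_s: 15.6
ee_pos: [497.4, -85.6, 36.8]
ee_rot: [176.6, 1.4, 86.3]
force: [-3.3, -1.6, 15.9]
gripper_width: 0.6
```

Request:
drive_tool:
  moves:
    - {"claw": 1,"dx": 0.08,"dy": -0.06,"dz": 0.12,"yaw": 0}
    - {"claw": 1,"dx": 0.08,"dy": -0.06,"dz": 0.1,"yaw": 0}

```text
time_s: 15.85
ee_pos: [497.5, -84.2, 36.1]
ee_rot: [176.2, 1.6, 86.4]
force: [-2.7, -2.2, 15.2]
gripper_width: 0.8
```

Request:
drive_tool:
  moves:
    - {"claw": 1,"dx": 0.1,"dy": -0.06,"dz": 0.09,"yaw": 0}
    - {"claw": 1,"dx": 0.1,"dy": -0.06,"dz": 0.09,"yaw": 0}

```text
time_s: 16.1
ee_pos: [497.7, -82.0, 36.2]
ee_rot: [175.9, 1.8, 86.5]
force: [-4.3, -1.6, 15.1]
gripper_width: 0.2
```

Request:
drive_tool:
  moves:
    - {"claw": 1,"dx": 0.12,"dy": -0.06,"dz": 0.09,"yaw": 0}
    - {"claw": 1,"dx": 0.1,"dy": -0.06,"dz": 0.09,"yaw": 0}

```text
time_s: 16.35
ee_pos: [497.8, -79.4, 36.2]
ee_rot: [175.5, 2.0, 86.6]
force: [-3.7, -2.1, 13.8]
gripper_width: 0.3
```

Request:
drive_tool:
  moves:
    - {"claw": 1,"dx": 0.1,"dy": -0.05,"dz": 0.09,"yaw": 0}
    - {"claw": 1,"dx": 0.08,"dy": -0.05,"dz": 0.09,"yaw": 0}

```text
time_s: 16.6
ee_pos: [497.9, -77.5, 36.0]
ee_rot: [175.2, 2.2, 86.7]
force: [-4.3, -2.1, 15.7]
gripper_width: 0.6
```

```bash
python3 tail.py g3 | tail -2
python3 - <<'E'
from h import *
f=grab_frame("top");cv2.imwrite("pics/g4.png",cv2.resize(f["color"][220:320,290:460],None,fx=4,fy=4,interpolation=cv2.INTER_CUBIC))
E
```

```text
16.6 [497.9 -77.5  36. ] [175.23   2.24  86.68] [-4.28 -2.05 15.71]
NOW side tail rect [ 492.6 -139.2] [21.7 26.3] 87.01 cent 493.2 -138.9
```

View pics/g3.png

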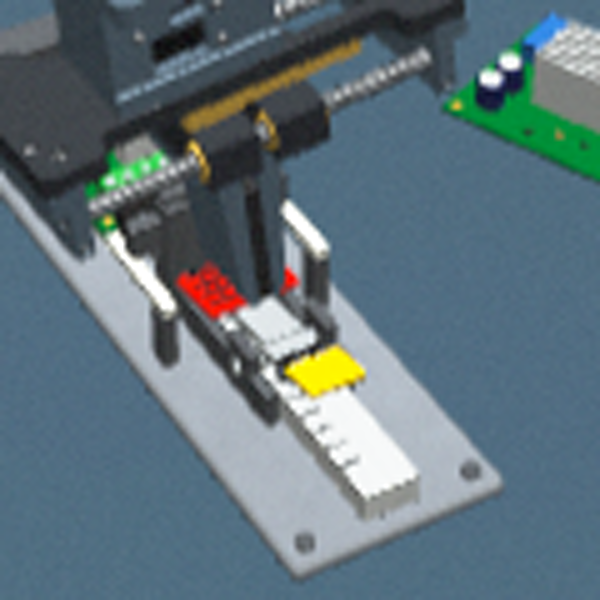

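View pics/g4.png

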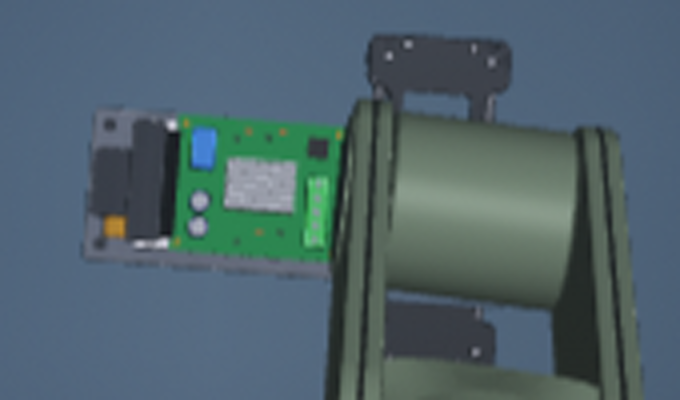

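Tail still up; in the top view the board's far edge (px ~178) is reaching the far jaw's lip, so about 4 mm remain.

Request:
drive_tool:
  moves:
    - {"claw": 1,"dx": 0.09,"dy": -0.05,"dz": 0.09,"yaw": 0}
    - {"claw": 1,"dx": 0.07,"dy": -0.05,"dz": 0.09,"yaw": 0}

```text
time_s: 17.0
ee_pos: [498.2, -76.1, 36.1]
ee_rot: [174.9, 2.4, 86.7]
force: [-3.7, -2.1, 16.2]
gripper_width: 0.5
```

Request:
drive_tool:
  moves:
    - {"claw": 1,"dx": 0.09,"dy": -0.05,"dz": 0.09,"yaw": 0}
    - {"claw": 1,"dx": 0.07,"dy": -0.05,"dz": 0.09,"yaw": 0}

```text
time_s: 17.25
ee_pos: [498.3, -75.1, 36.1]
ee_rot: [174.6, 2.7, 86.8]
force: [-3.5, -5.1, 17.0]
gripper_width: 0.4
```

Request:
drive_tool:
  moves:
    - {"claw": 1,"dx": 0.09,"dy": -0.05,"dz": 0.09,"yaw": 0}

```text
time_s: 17.38
ee_pos: [498.4, -74.8, 36.2]
ee_rot: [174.5, 2.8, 86.9]
force: [-4.9, -5.0, 16.1]
gripper_width: 0.6
```

Request:
drive_tool:
  moves:
    - {"claw": 1,"dx": 0.13,"dy": -0.05,"dz": 0.09,"yaw": 0}

```text
time_s: 17.5
ee_pos: [498.5, -74.1, 36.2]
ee_rot: [174.3, 3.0, 86.9]
force: [-4.7, -8.9, 17.2]
gripper_width: 0.4
```

Request:
drive_tool:
  moves:
    - {"claw": 1,"dx": 0.13,"dy": -0.05,"dz": 0.09,"yaw": 0}

```text
time_s: 17.62
ee_pos: [498.7, -73.7, 36.3]
ee_rot: [174.2, 3.2, 87.0]
force: [-6.0, -10.4, 17.2]
gripper_width: 0.6
```

Rail force is 10.8 N, less about 2 N sliding friction, so roughly 8–9 N clamping. Lifting straight off while holding the push so the brake bites.

Request:
drive_tool:
  moves:
    - {"claw": 1,"dx": 0.11,"dy": -0.03,"dz": -0.3,"yaw": 0}

```text
time_s: 17.75
ee_pos: [498.1, -73.3, 42.8]
ee_rot: [174.1, 3.4, 87.1]
force: [0.5, -9.7, -4.4]
gripper_width: 0.6
```

Request:
drive_tool:
  moves:
    - {"claw": 1,"dx": -0.25,"dy": 0,"dz": -0.1,"yaw": 0}
    - {"claw": 1,"dx": -0.2,"dy": 0,"dz": -0.6,"yaw": 0}
    - {"claw": 1,"dx": 0,"dy": 0,"dz": -1,"yaw": 0}
    - {"claw": 1,"dx": 0,"dy": 0,"dz": -1,"yaw": 0}

```text
time_s: 18.25
ee_pos: [490.9, -79.2, 97.9]
ee_rot: [174.3, 3.4, 87.0]
force: [-0.5, 0.0, -0.8]
gripper_width: 0.5
```

Request:
drive_tool:
  moves:
    - {"claw": 1,"dx": -1,"dy": 0,"dz": -1,"yaw": 0}
    - {"claw": 1,"dx": -1,"dy": 0,"dz": -1,"yaw": 0}
    - {"claw": 1,"dx": -1,"dy": -1,"dz": -0.5,"yaw": 0}
    - {"claw": 1,"dx": -1,"dy": -1,"dz": -0.5,"yaw": 0}
    - {"claw": 1,"dx": -1,"dy": -1,"dz": -0.5,"yaw": 0}

```text
time_s: 18.88
ee_pos: [419.1, -172.8, 172.5]
ee_rot: [174.1, 3.3, 87.2]
force: [0.3, -1.0, -0.1]
gripper_width: 0.5
```

Request:
drive_tool:
  moves:
    - {"claw": 1,"dx": -1,"dy": 0,"dz": 0,"yaw": 0}
    - {"claw": 1,"dx": -1,"dy": 0,"dz": 0,"yaw": 0}
    - {"claw": 1,"dx": -1,"dy": 0,"dz": 0,"yaw": 0}
    - {"claw": 1,"dx": -1,"dy": 0,"dz": 0,"yaw": 0}
    - {"claw": 1,"dx": -1,"dy": 0,"dz": 0,"yaw": 0}

```text
time_s: 19.5
ee_pos: [412.0, -274.8, 181.5]
ee_rot: [173.9, 3.3, 87.2]
force: [0.4, -0.7, -0.0]
gripper_width: 0.0
```

Run:
```python
from m import *
s=telemetry.state();print(s["time_s"],s["ee_pos"].round(1),s["force"].round(2))
f=grab_frame("top");g=grab_frame("side")
cv2.imwrite("pics/z1.png",cv2.resize(g["color"][220:370,250:400],None,fx=4,fy=4,interpolation=cv2.INTER_CUBIC));cv2.imwrite("pics/z2.png",f["color"])
cv2.imwrite("pics/z3.png",cv2.resize(f["color"][235:305,300:455],None,fx=5,fy=5,interpolation=cv2.INTER_CUBIC))
try: run(g,(300,270,380,360),(22,150,100),(35,255,255),38,"NOW side tail"); run(f,(370,250,455,300),(22,150,100),(35,255,255),38,"NOW top tail");run(f,(370,250,455,300),(0,150,80),(8,255,255),38,"NOW top tab")
except Exception as e: print(e)
```

```text
top board rect [540.2 254.6] [ 80.7 100.2] 80.3 cent 540.1 254.6
side board rect [540.6 259.5] [ 85.6 102.7] 80.58 cent 542.2 247.3
top tab rect [ 494.2 -115. ] [30.5 40.6] 86.12 cent 494.2 -114.9
top tail rect [ 489.6 -181.9] [19.5 23.5] 88.13 cent 489.6 -181.9
side tab rect [ 494.9 -111.2] [34.2 42.6] 85.78 cent 494.6 -111.3
side tail rect [ 487.1 -183.5] [22.8 25.2] 86.15 cent 487.1 -184.1
19.5 [ 412.  -274.8  181.5] [ 0.37 -0.7  -0.01]
NOW side tail rect [ 484.4 -142.4] [21.8 14.4] 86.2 cent 484.4 -142.6
NOW top tail rect [ 492.  -140.3] [19.6 24. ] 85.55 cent 492.2 -140.3
NOW top tab rect [496.9 -73.4] [30.7 40.5] 85.83 cent 497.2 -73.3
```

View pics/z1.png

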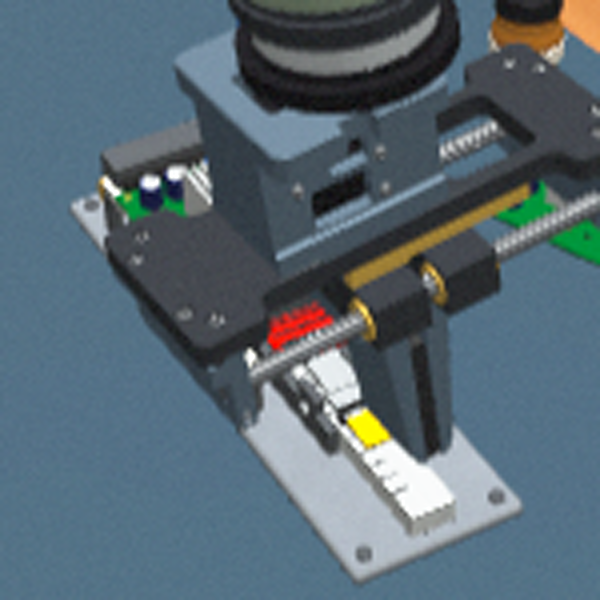

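View pics/z2.png

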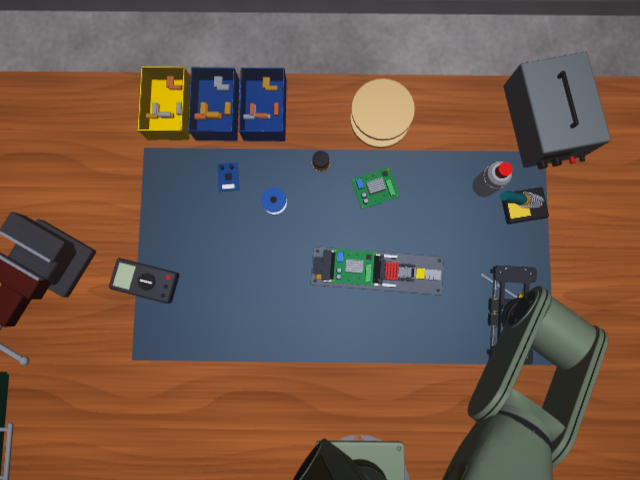

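View pics/z3.png

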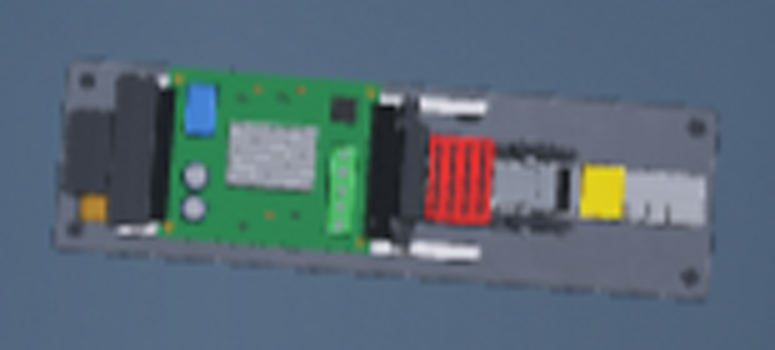

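Final picture: the board sits between both jaws with its edges under both lips (z3 px 170 to 372). Tab and tail have both shifted 41.6 mm along the rail, so the lever is back at its starting angle. The bystanders are unmoved and the arm is clear.

```bash
python3 -c "
from workcell import job
print(job.job_done())"
```

```text
the job is handed in; nothing more can be done
None
```

The green board with the heat sink is clamped between both jaws with the brake holding, and the job was handed in at about 19.6 s. I took the left-most of the two green boards and laid it flat and square on the strips. I then pressed the red tab, slid the jaw up about 42 mm with it pressed, and let the lever spring back before drawing the arm away.

**Clamping force:** the push along the rail peaked at 10.8 N. Sliding friction was about 2 N, so I estimate 8–9 N of clamping. This was not measured directly.

**Lever:** I pressed it to about 0.1 rad, well short of its stop, with about 14–19 N on the tab. That is above the 9–12 N given for its centre, because the fingertip pressed on the part of the tab nearer the pin. After release the tab and tail had both moved 41.6 mm in the top view, so the lever is back at its starting angle.

**Last checks:**
- **Board:** its edges are under both lips.
- **Bystanders:** none looks moved, but the arm partly hides the screwdriver in the last picture.
- **Robot:** it touches nothing and the wrist force is about zero.

**What disagreed:**
- **Camera views:** the top and side views differed by about 4 mm on where the tab was. I started a little behind it and relied on contact and force.
- **Gripper tilt:** the gripper drifted to about 6° of tilt while pressing.

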